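# Hold the spring-return tester dial at its third click

## Task

A brass pipe nipple was left standing on the grey plate of the pressure tester, in the path of the dial's crank. Lift it off and stand it upright on the blue cart top, clear of the plate, without letting the crank touch it. Then turn the spring-return dial clockwise by its red grip, past the first and second clicks to the third (green mark) but never on into the red marks, hold it there for two seconds against the spring, and finish while still holding it; leave the other fittings where they are.

Things in the scene. Friction and masses are not known exactly. Their poses are not given: they have to be found in the camera images.
- tester: fixed grey plate 12 mm thick on the cart top, own frame x -140 to 70, y -130 to 130 mm; origin on the dial's axis at cart-top height. Standing on it: aluminium block (x 42 to 68, y -13 to 13, 58 high), gauge on a blue foot (x 0 to 85, y 55 to 125, up to 95 high), copper pipe between them, collar round the axis (radius 38, 31 high)
- dial (a joint): dial angle, rad: 0 at rest, grows clockwise seen from above; clicks at 0.4, 0.8, 1.2 (third), stop at 1.75. At angle q the crank points at 225 deg - q in the tester's frame (from its +x towards +y). A spring always returns it to 0 when let go: 0.4 N m at 0, 1.0 at 1.2 (9.5 N at the grip). Click bumps crest at 0.2, 0.6, 1.0, 1.4 (3 N more at the grip before, less after); none holds by itself
- dial_hub (a point): centre of the hub's top, 60 mm above the cart top, on the axis: black hub, radius 30 mm, from 32 mm up. A steel crank arm, 16 mm wide, 39 to 49 mm above the cart top, reaches with its red pointer 125 mm from the axis
- crank_grip (a point): point on the axis of the red upright round grip on the crank, 105 mm from the dial's axis and 74 mm above the cart top: the grip is 20 mm in diameter, rigid with the crank, from 53 to 95 mm above the cart top
- third_mark (a point): centre of the green mark on the plate, 130 mm from the dial's axis: the crank points at it at the third click (1.2 rad). White marks at 0 (rest), 0.4 and 0.8 rad (first, second click) before it; red marks from 1.45 rad beyond it
- nipple: brass hexagon pipe nipple standing on its end on the plate, 46 x 40 mm across the hexagon, 52 mm tall, threads narrower, 0.13 kg or so. Origin at the centre of its underside, z up its axis; on the plate the origin is 12 mm above the cart top
- elbow: bystander: brass elbow fitting, 69 x 69 x 50 mm, on the cart top right of the plate; origin at the centre of its underside
- tape: bystander: blue and white ring, a roll of thread seal tape, 61 mm across, 14 mm high, left of the plate; origin at the centre of its underside
- union: bystander: brass union fitting, 54 mm across, 48 mm high, left of the plate; origin at the centre of its underside
There are look-alikes about, which are no part of the job. Leave any turquoise look-alike of the nipple alone.

How it is judged:
On the way, in this order (a step that is already met when the one before it is completed fails the run):
1. the nipple stands upright on the cart top off the plate, let go, the dial still at rest (height (world z) of nipple between -0.006 and 0.006 m and angle between nipple's own z axis and vertical below 0.15 rad and contact force between nipple and the fingers below 0.1 N and contact force between nipple and tester below 0.1 N and value of joint dial below 0.15 rad), for 0.2 s.
2. the dial is held at the third click for two seconds (value of joint dial between 1.08 and 1.32 rad and contact force between the fingers and dial above 2 N), for 1.8 s.
At the end, for the whole second after the job is handed in: the fingers hold the dial at the third click (1.2 rad, within 0.12) against its spring, and the nipple stands upright (within 0.15 rad), at rest and untouched on the cart top, not touching the tester (all of step 2 and height (world z) of nipple between -0.006 and 0.006 m and angle between nipple's own z axis and vertical below 0.15 rad and linear speed of nipple below 0.02 m/s and contact force between nipple and tester below 0.1 N and contact force between nipple and the arm below 0.1 N and contact force between nipple and the fingers below 0.1 N); the arm keeps its last pose, push and grip.
It fails at once if the dial is turned past the third click into the red marks (value of joint dial above 1.45 rad).
It fails at once if the dial or its crank bumps the nipple (contact force between dial and nipple above 0.5 N).
It fails at once if a bystander fitting is moved more than 30 mm (distance of any of elbow, tape, union from where it was at the start of the episode above 0.03 m).
It also fails if it takes over 58 s, if anything falls off the work surface, if the arm or the gripper's body presses on something with over 40 N, if the wrist force passes 120 N, or if a joint passes its speed limit or range.

## Robot

A 6-joint arm with a two-finger parallel gripper is mounted at the origin on a cart in front of the work surface, level with it; the furniture and walls round the work are solid. World frame = base frame: x ahead of the robot, y to its left, z up, the work surface at z = 0. Lengths are in m, angles in rad, forces in N, time in s.
With the tool pointing down it reaches from about 0.4 to 0.825 m from the base axis. Payload 7 kg.
Tool frame: the origin (TCP) lies at the very end of the fingers, on their centre line; the grasp point (between the pads) lies 19 mm behind it; z points along the fingers, x is the direction in which the jaws open and shut, and the axes are right-handed (so a half turn about z gives the same grasp; the last joint's range is limited). The gripper opens to 88 mm and grips with 3 to 60 N. Pads are 19 mm wide; open, the fingers measure 130 mm over their backs; the gripper's body (78 mm by 193 mm) begins 47 mm behind the grasp point.
Start: joints at [-0.973, 0.359, 0.012, 0, -1.224, -0.288], TCP at [0.206, -0.643, 0.227] pointing down, gripper open.
Joint ranges: [-3.07, 3.07], [-1.43, 2.12], [-1.02, 1.25], [-3.03, 1.67], [-3.05, -0], [-3.03, 3.03]. Speed limits (rad/s): [2.39, 2.39, 3.01, 3.14, 3.14, 3.14].

## Interface

Orientations are given as [roll, pitch, yaw] about the fixed x, y, z axes, in that order (R = Rz(yaw) Ry(pitch) Rx(roll)).
In Python, from station import telemetry, grab_frame, arm, regions_of, pinpoint gives the robot as it stands. The module is installed in compiled form; this text tells all that it offers.
- The arm moves only by the shell command python3 -m inch 'ROWS' [FORCE]. ROWS is text: rows parted by semicolons, each of 7 numbers parted by spaces: the opening, from 0 (shut) to 1 (fully open), then the shift along the world's x, y, z in cm, then the turn, a rotation vector about the world's x, y, z in degrees. A call has 1 to 12 rows; each row is the pose to reach, as a shift and turn from the pose measured when the call began; what a row does not reach only later rows make up. A row lasts 1/8 s, in which the tool goes at most 62.5 mm and 10.7 degrees, less where a joint would pass 70% of its speed; a pose out of reach is approached as far as the arm can. A call with a gripper value outside its range is refused whole. The fingers move at their own pace and stop on an object; FORCE is the grip in N (left out, the last holds). Time passes only in rows, so rows that repeat a pose let the fingers close. It gives the time, the measured TCP pose, the force and the opening at its end, in the units of the state.
- telemetry.get_state(): the state, without advancing time (a new reading comes with each control period).
- grab_frame(name): name is "scene" or "side" or "wrist"; returns a dict with "pixels" (400x640x3 uint8, red, green, blue), "fx", "fy", "cx", "cy" (pixels), "R" (3x3) and "t" (3): a world point X has camera coordinates R X + t. Camera axes: x right, y down, z forward; pixel columns grow to the right and rows downward; lengths in m; the calibration is good to about 2 mm. A picture is of the moment at which its call begins. There is no depth.
- arm.job_done(): hands the job in, once; it reports no verdict.
Trained networks look in the newest picture that a camera, given by its name, has taken for a name from the list of things; names that differ only in an ending like _2 or _b are one class to them, and where a whole thing is asked for, a point or a joint stands for the part that bears it (a point fixed in the world has none). Each returns a list of dicts, best first, with "p" (0 to 1); they miss things now and then, are a little off and sometimes report something else, mostly with a low value. They report only what shows in the picture. A call takes as long as a camera call. They do not tell look-alikes from the thing itself.
- regions_of(camera, name): "pixels" (400x640 bool, what is visible of it) and "bbox" ([left, top, right, bottom] in pixels, round what is visible of it).
- pinpoint(camera, name): "location" ([column, row] in pixels: a listed point, or the origin of a listed thing).
The state is a dict: "t": time; "q": joint angles; "qd": joint speeds; "joint_efforts": joint torques, N m; "eef_pos": TCP position; "ee_rot": TCP orientation; "force": force on the tool from outside, world axes, zero at the start; "moment": the same for the moment, N m; "width": finger opening in m.
Only numpy, scipy, OpenCV 4.12 (cv2) and the standard library are available. Lean on these libraries where they do the work, as an engineer would, in place of code of your own. Each camera call takes 0.05 s, during which the arm holds its last target. There are 200 camera calls.

## Working session

There is one attempt and no reset: what is moved stays moved. The work goes in short steps, Python scripts to look and compute and a shell command to move; the robot and the scene stay as the last step left them, time stands still between calls to the robot, and variables do not carry over. Pictures are saved under pics/ and viewed, about 8 in all and at most 12, crops included, and the job is handed in when it is done.

```bash
mkdir -p pics; cat > h.py <<'E'
import numpy as np, cv2
from station import telemetry, grab_frame, arm, regions_of, pinpoint
def ray(f,p):
    d=f["R"].T@np.array([(p[0]-f["cx"])/f["fx"],(p[1]-f["cy"])/f["fy"],1.]); return -f["R"].T@f["t"],d
def onz(f,p,z):
    c,d=ray(f,p); return c+d*(z-c[2])/d[2]
def proj(f,X):
    c=f["R"]@np.array(X)+f["t"]; return np.array([f["fx"]*c[0]/c[2]+f["cx"],f["fy"]*c[1]/c[2]+f["cy"]])
def tri(fp):
    A=np.zeros((3,3));b=np.zeros(3)
    for f,p in fp:
        c,d=ray(f,p);d=d/np.linalg.norm(d);M=np.eye(3)-np.outer(d,d);A+=M;b+=M@c
    return np.linalg.solve(A,b)
def save(f,n): cv2.imwrite("pics/"+n,f["pixels"][:,:,::-1])
E
python3 - <<'E'
from h import *
np.set_printoptions(precision=3,suppress=True)
Z=dict(dial_hub=.06,crank_grip=.074,third_mark=.012,nipple=.012,elbow=0,tape=0,union=0)
ims=[]
for c in("scene","side"):
    f=grab_frame(c); ims.append(f["pixels"]); print(c,-f["R"].T@f["t"])
    for n,z in Z.items():
        for r in pinpoint(c,n)[:3]: print(n,np.round(r["location"]),round(r["p"],2),onz(f,r["location"],z))
cv2.imwrite("pics/a.png",ims[0][:,:,::-1]);cv2.imwrite("pics/b.png",ims[1][:,:,::-1])
print(telemetry.get_state())
E
```

```text
scene [-0.16  -0.545  0.82 ]
dial_hub [313. 201.] 0.65 [0.56  0.073 0.06 ]
crank_grip [321. 225.] 0.89 [ 0.494 -0.01   0.074]
third_mark [267. 237.] 0.84 [0.427 0.101 0.012]
nipple [268. 178.] 0.86 [0.597 0.271 0.012]
nipple [351. 314.] 0.81 [ 0.384 -0.187  0.012]
nipple [280. 238.] 0.73 [0.447 0.075 0.012]
elbow [393. 246.] 0.78 [ 0.62 -0.13  0.  ]
tape [250. 196.] 0.81 [0.518 0.259 0.   ]
union [236. 212.] 0.94 [0.449 0.236 0.   ]
side [ 0.494 -0.92   0.62 ]
dial_hub [338. 191.] 0.6 [0.559 0.093 0.06 ]
crank_grip [309. 209.] 0.81 [ 0.492 -0.007  0.074]
third_mark [288. 205.] 0.7 [0.441 0.116 0.012]
nipple [290. 214.] 0.8 [0.446 0.076 0.012]
nipple [321. 303.] 0.69 [ 0.509 -0.234  0.012]
nipple [255. 288.] 0.58 [ 0.387 -0.188  0.012]
elbow [377. 273.] 0.85 [ 0.622 -0.136  0.   ]
tape [320. 181.] 0.62 [0.521 0.259 0.   ]
union [288. 183.] 0.74 [ 0.437  0.251 -0.   ]
{'t': 0.8, 'q': array([-0.973,  0.359,  0.012,  0.   , -1.224, -0.288]), 'qd': array([-0.001, -0.001, -0.   ,  0.001, -0.002,  0.001]), 'joint_efforts': array([  0.   , -58.228,  29.328,   7.002,   0.013,  -0.   ]), 'eef_pos': array([ 0.206, -0.643,  0.227]), 'ee_rot': array([3.142, 0.   , 1.881]), 'force': array([-0.981, -0.815,  0.12 ]), 'moment': array([-0.022,  0.003,  0.033]), 'width': 0.08782619558817438}
```

View pics/a.png

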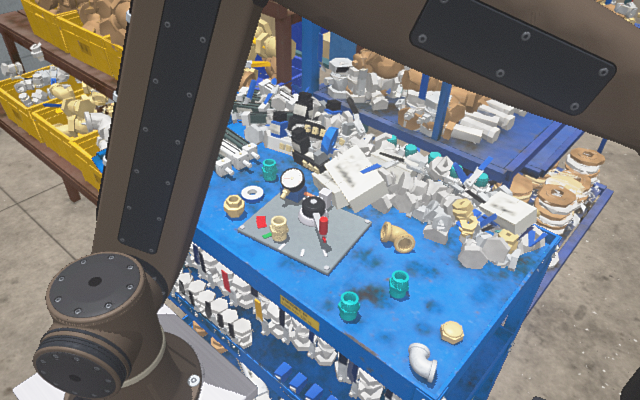

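View pics/b.png

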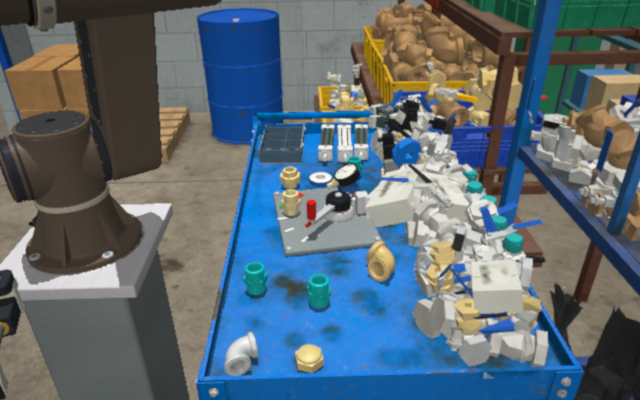

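The scene shows the brass nipple on the grey plate at (280,228) in scene and (290,204) in side. Its look-alikes are turquoise, at scene (349,305), (400,285) and (268,170), and one brass union stands off the plate at (235,206). Only (280,228) is brass and on the plate, so it is the one meant. I'll fit the tester pose and then move above it for a closer look.

```bash
cat > fit.py <<'E'
from h import *
from scipy.optimize import least_squares
np.set_printoptions(precision=4,suppress=True)
F={};P={}
for c in("scene","side"):
    F[c]=grab_frame(c)
    for n in("dial_hub","crank_grip","third_mark"):
        r=pinpoint(c,n)
        if r: P[c,n]=np.array(r[0]["location"])
def pts(v):
    x,y,a=v; A=lambda r,d,z:[x+r*np.cos(a+d),y+r*np.sin(a+d),z]
    return dict(dial_hub=[x,y,.06],crank_grip=A(.105,np.radians(225),.074),third_mark=A(.13,np.radians(225)-1.2,.012))
res=lambda v:np.concatenate([proj(F[c],pts(v)[n])-p for (c,n),p in P.items()])
s=least_squares(res,[.56,.08,.1],loss="soft_l1")
print(s.x,np.degrees(s.x[2]));print(pts(s.x));print(list(P),res(s.x).round(1))
E
python3 fit.py
python3 -m inch '1 5 6.2 0 0 0 10; 1 10 12 0 0 0 20; 1 13 18 0 0 0 30; 1 16 24 0 0 0 40; 1 18 30 0 0 0 50; 1 20 36 0 0 0 60; 1 21 42 0 0 0 70; 1 22 48 0 0 0 80; 1 22 54 0 0 0 90; 1 22 60 0 0 0 101; 1 23 66 0 0 0 101; 1 23 68 0 0 0 101'
python3 -c "
from h import *
f=grab_frame('wrist');save(f,'w1.png');print(telemetry.get_state()['q'])
for r in pinpoint('wrist','nipple'):print(r,onz(f,r['location'],.012))"
```

```text
[0.5576 0.0728 0.1907] 10.926175207545471
{'dial_hub': [np.float64(0.5575646905091775), np.float64(0.07280503743124123), 0.06], 'crank_grip': [np.float64(0.49873732309437), np.float64(-0.014168181682709335), 0.074], 'third_mark': [np.float64(0.430809747531809), np.float64(0.10166997170804265), 0.012]}
[('scene', 'dial_hub'), ('scene', 'crank_grip'), ('scene', 'third_mark'), ('side', 'dial_hub'), ('side', 'crank_grip'), ('side', 'third_mark')] [-1.2 -1.9  0.5  2.7 -1.3 -0.2 -0.4  0.8  0.4  3.4  1.2 -0.1]
t: 2.7
eef_pos: [0.4358, 0.0395, 0.2271]
ee_rot: [-3.142, 0.002, -2.638]
force: [1.3, -0.4, -0.5]
width: 0.0873
[ 5.50453997e-01 -4.50270282e-02 -4.77977555e-01 -3.74304464e-04
 -1.13500188e+00 -4.62278155e-02]
```

View pics/w1.png

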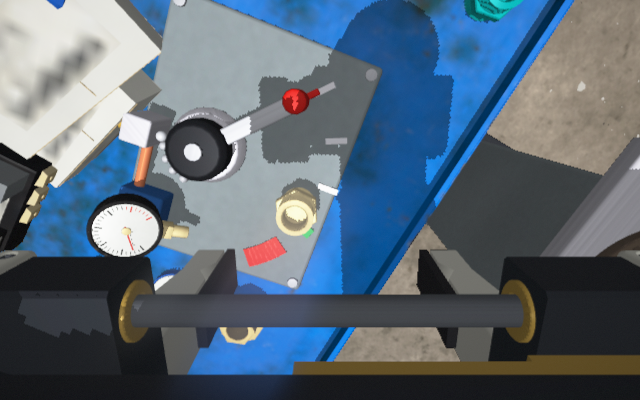

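The wrist view shows the brass nipple on the plate (top bore at 297,212), the grip top at (296,100) and the hub top at (193,152). The turquoise look-alike is far off, at the top right. I'll turn these pixels into positions and confirm with an enlarged crop.

```bash
python3 - <<'E'
from h import *
np.set_printoptions(precision=4,suppress=True)
f=grab_frame('wrist')
for n,p,z in(("hub",(193,152),.06),("griptop",(295,100),.095),("niptop",(297,212),.064)):print(n,onz(f,p,z))
for c in("scene","side"):
    g=grab_frame(c)
    for r in pinpoint(c,"nipple"): print(c,r["location"],onz(g,r["location"],.012))
    for r in pinpoint(c,"crank_grip")[:1]: print(c,"grip",onz(g,r["location"],.074))
print(telemetry.get_state()["eef_pos"])
for n in("dial_hub","crank_grip","third_mark"):
    grab_frame('wrist')
    for r in pinpoint('wrist',n): print(n,r)
cv2.imwrite("pics/c.png",cv2.resize(f["pixels"][60:280,130:400,::-1],None,fx=2.9,fy=2.7,interpolation=cv2.INTER_CUBIC))
E
```

```text
hub [0.5575 0.0725 0.06  ]
griptop [ 0.4951 -0.0138  0.095 ]
niptop [0.4493 0.0762 0.064 ]
scene [351.3, 313.0] [ 0.3866 -0.186   0.012 ]
scene [401.2, 290.6] [ 0.506  -0.2271  0.012 ]
scene [280.6, 234.1] [0.4577 0.0853 0.012 ]
scene [270.1, 176.8] [0.6038 0.2696 0.012 ]
scene grip [ 0.495  -0.0076  0.074 ]
side [289.8, 212.4] [0.4455 0.0827 0.012 ]
side [319.4, 300.1] [ 0.5064 -0.2257  0.012 ]
side [257.2, 287.9] [ 0.3909 -0.1871  0.012 ]
side [351.9, 173.6] [0.6072 0.2755 0.012 ]
side grip [0.4949 0.0028 0.074 ]
[0.4357 0.0361 0.2266]
dial_hub {'location': [194.2, 152.2], 'p': 0.74}
crank_grip {'location': [295.3, 103.9], 'p': 0.79}
third_mark {'location': [298.8, 230.2], 'p': 0.61}
```

View pics/c.png

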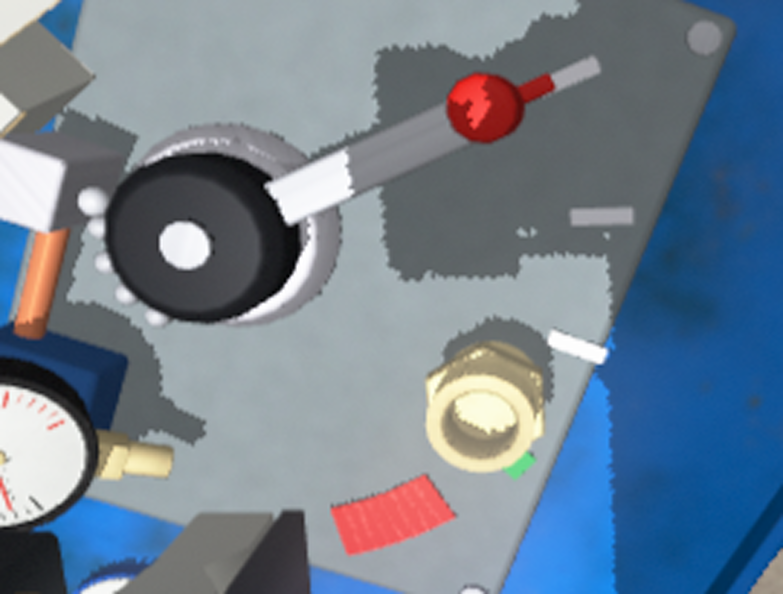

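The crop confirms the brass nipple on the plate beside the green mark, clear of the crank. Hub is (0.5575,0.0725), nipple (0.449,0.0765), grip (0.495,-0.012). The hub–grip distance is 105 mm, as it must be. Now I grasp.

```bash
python3 -m inch '1 1.3 4 -5 0 0 8; 1 1.3 4 -10 0 0 8; 1 1.3 4 -14 0 0 8; 1 1.3 4 -17 0 0 8; 1 1.3 4 -19 0 0 8; 1 1.3 4 -20.5 0 0 8; 1 1.3 4 -20.5 0 0 8; 0 1.3 4 -20.5 0 0 8; 0 1.3 4 -20.5 0 0 8; 0 1.3 4 -20.5 0 0 8; 0 1.3 4 -20.5 0 0 8; 0 1.3 4 -20.5 0 0 8' 25
```

```text
t: 4.95
eef_pos: [0.4489, 0.0769, 0.0217]
ee_rot: [-3.142, 0.001, -2.501]
force: [0.5, -0.2, 0.6]
width: 0.0437
```

```bash
python3 -m inch '0 0 0 0 0 0 0; 0 0 0 0 0 0 0; 0 0 0 0 0 0 0; 0 0 0 1 0 0 0; 0 0 0 3 0 0 0; 0 0 0 6 0 0 0; 0 0 0 10 0 0 0; 0 0 0 13 0 0 0; 0 0 0 13 0 0 0' 25
python3 -c "
from h import *
a=grab_frame('scene');b=grab_frame('side')
cv2.imwrite('pics/d.png',np.hstack([cv2.resize(a['pixels'][130:290,200:380],(400,356)),cv2.resize(b['pixels'][110:270,200:380],(400,356))])[:,:,::-1])"
```

```text
t: 6.08
eef_pos: [0.4501, 0.0775, 0.1545]
ee_rot: [-3.141, 0.006, -2.501]
force: [0.3, 0.1, -1.5]
width: 0.0395
```

View pics/d.png

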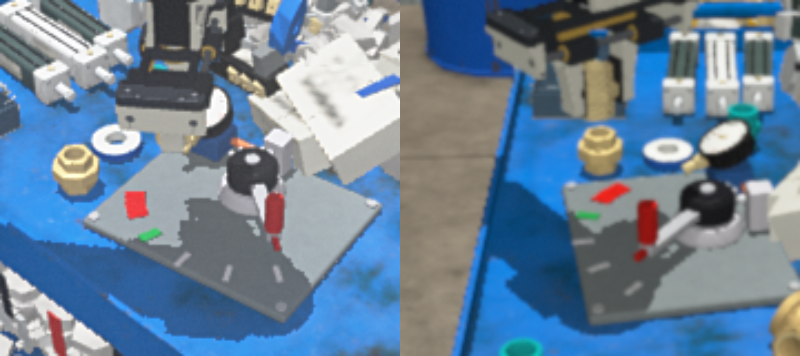

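The nipple is held upright, width 39.5 mm across the flats, and the plate is clear. I'll carry it to the free spot at (0.475,-0.135), turning the jaws on the way.

```bash
python3 -m inch '0 0.3 -3 0 0 0 -10; 0 0.6 -6 0 0 0 -20; 0 1 -9 0 0 0 -30; 0 1.4 -12 0 0 0 -40; 0 1.8 -15 0 0 0 -50; 0 2.2 -18 0 0 0 -60; 0 2.5 -21.2 0 0 0 -70; 0 2.5 -21.2 -4 0 0 -73; 0 2.5 -21.2 -8 0 0 -73; 0 2.5 -21.2 -11 0 0 -73; 0 2.5 -21.2 -13 0 0 -73; 0 2.5 -21.2 -13 0 0 -73'
```

```text
t: 7.68
eef_pos: [0.4712, -0.1355, 0.0196]
ee_rot: [-3.138, -0.004, 2.508]
force: [0.5, 0.7, -0.9]
width: 0.0397
```

```bash
python3 -m inch '0 0.2 0 -0.5 0 0 0; 0 0.2 0 -0.9 0 0 0; 0 0.2 0 -1.0 0 0 0; 0 0.2 0 -1.0 0 0 0'
python3 -c "
from h import *
b=grab_frame('side');cv2.imwrite('pics/e.png',cv2.resize(b['pixels'][170:320,200:400],(800,600),interpolation=cv2.INTER_CUBIC)[:,:,::-1])"
```

```text
t: 8.18
eef_pos: [0.4733, -0.1355, 0.0099]
ee_rot: [-3.138, -0.003, 2.507]
force: [-0.7, -0.5, -1.7]
width: 0.0398
```

View pics/e.png

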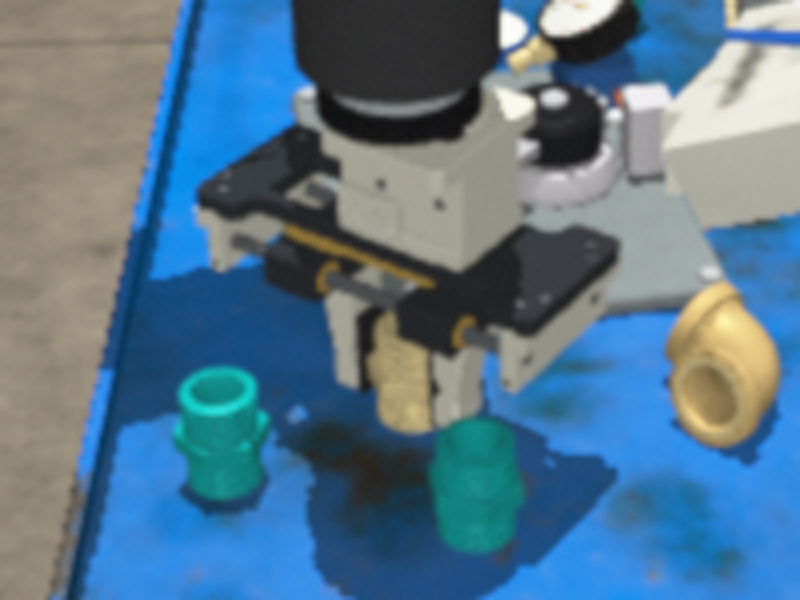

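The nipple is upright near the cart top, and the fingers and body are clear of the elbow and the turquoise parts. The force doesn't yet show contact, so I'll ease down and release.

```bash
python3 -m inch '0 0 0 -0.1 0 0 0; 0 0 0 -0.2 0 0 0; 0 0 0 -0.2 0 0 0'
```

```text
t: 8.6
eef_pos: [0.4735, -0.1356, 0.0096]
ee_rot: [-3.139, -0.002, 2.508]
force: [-5.9, 2.6, 19.3]
width: 0.0395
```

In contact (19 N up). I'll release gently, open, and raise.

```bash
python3 -m inch '0 0 0 0.05 0 0 0; 0.6 0 0 0.05 0 0 0; 0.7 0 0 0.05 0 0 0; 0.8 0 0 0.05 0 0 0; 0.8 0 0 0.05 0 0 0; 0.8 0 0 2 0 0 0; 0.8 0 0 5 0 0 0; 0.8 0 0 9 0 0 0; 0.8 0 0 14 0 0 0; 0.8 0 0 14 0 0 0'
python3 - <<'E'
from h import *
np.set_printoptions(precision=4,suppress=True)
im=[]
for c in("scene","side","wrist"):
    f=grab_frame(c)
    for n,z in(("nipple",0),("crank_grip",.074),("dial_hub",.06)):
        for r in pinpoint(c,n)[:4]: print(c,n,r["p"],r["location"],onz(f,r["location"],z))
    im.append(f["pixels"])
p=[cv2.resize(im[1][170:320,200:400],(400,300)),cv2.resize(im[2],(400,300))]
cv2.imwrite("pics/f.png",np.hstack(p)[:,:,::-1])
E
```

```text
t: 9.85
eef_pos: [0.4761, -0.1356, 0.1534]
ee_rot: [3.14, 0.004, 2.509]
force: [0.5, 0.3, -0.8]
width: 0.0706
scene nipple 0.81 [267.4, 175.7] [0.6136 0.2908 0.    ]
scene nipple 0.63 [397.1, 292.9] [ 0.5045 -0.2195  0.    ]
scene nipple 0.61 [348.6, 315.7] [ 0.3855 -0.1809  0.    ]
scene crank_grip 0.9 [322.3, 227.2] [ 0.4906 -0.0154  0.074 ]
scene dial_hub 0.95 [312.7, 204.0] [0.5506 0.0667 0.06  ]
side nipple 0.77 [301.9, 272.5] [ 0.4741 -0.1289  0.    ]
side nipple 0.73 [319.9, 300.7] [ 0.5075 -0.2137  0.    ]
side nipple 0.61 [256.0, 285.9] [ 0.3861 -0.1666  0.    ]
side nipple 0.6 [353.0, 174.2] [0.6121 0.2953 0.    ]
side dial_hub 0.92 [336.0, 192.8] [0.5536 0.0857 0.06  ]
side dial_hub 0.3 [286.2, 207.8] [0.441  0.0233 0.06  ]
wrist nipple 0.88 [236.0, 136.6] [ 0.5063 -0.2186  0.    ]
wrist nipple 0.75 [379.3, 90.4] [ 0.3886 -0.1778  0.    ]
wrist nipple 0.65 [325.4, 195.8] [ 0.4765 -0.1325  0.    ]
wrist nipple 0.28 [398.9, 354.5] [0.5157 0.0464 0.    ]
wrist crank_grip 0.66 [397.1, 356.7] [ 0.4966 -0.0119  0.074 ]
```

View pics/f.png

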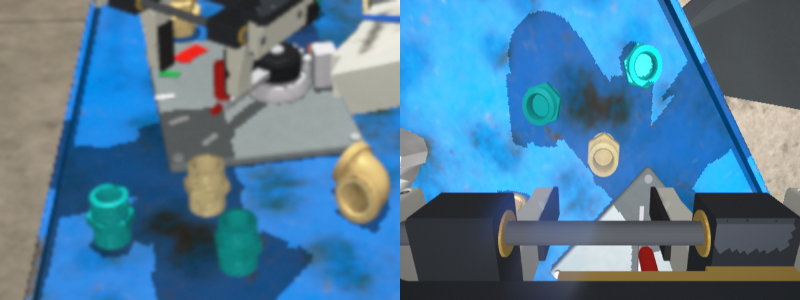

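The nipple stands upright at about (0.475,-0.13) and is untouched. The crank grip is at (0.496,-0.012), so I go to it with the jaws along the tangent.

```bash
python3 -m inch '0.8 0.5 4 0 0 0 0; 0.8 1 8 0 0 0 0; 0.8 1.9 12.4 0 0 0 0; 0.8 1.9 12.4 0 0 0 0; 0.8 1.9 12.4 -3 0 0 0; 0.8 1.9 12.4 -6 0 0 0; 0.8 1.9 12.4 -8.5 0 0 0; 0.8 1.9 12.4 -9.3 0 0 0; 0.8 1.9 12.4 -9.3 0 0 0; 0.4 1.9 12.4 -9.3 0 0 0; 0.4 1.9 12.4 -9.3 0 0 0; 0.4 1.9 12.4 -9.3 0 0 0' 35
python3 -c "
from h import *
f=grab_frame('wrist');g=grab_frame('side')
cv2.imwrite('pics/g.png',np.hstack([cv2.resize(g['pixels'][130:280,220:420],(400,300)),cv2.resize(f['pixels'],(400,300))])[:,:,::-1])"
```

```text
t: 11.95
eef_pos: [0.4927, -0.0114, 0.0568]
ee_rot: [-3.139, -0.002, 2.508]
force: [0.3, -0.4, -0.5]
width: 0.0456
```

View pics/g.png

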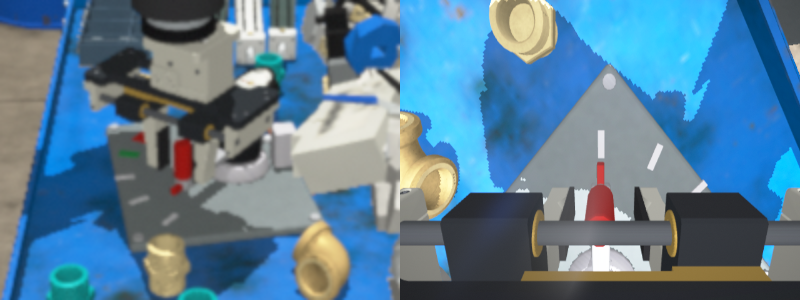

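The red grip is centred between the pads and the nipple is well clear. Close, then compute the arc rows.

```bash
python3 -m inch '0 0.1 0 0.2 0 0 0; 0 0.1 0 0.2 0 0 0; 0 0.1 0 0.2 0 0 0; 0 0.1 0 0.2 0 0 0; 0 0.1 0 0.2 0 0 0'  35
python3 -c "
from h import *
p=telemetry.get_state()['eef_pos'];h=np.array([.5575,.0725]);d=p[:2]-h;print(np.linalg.norm(d),np.degrees(np.arctan2(d[1],d[0])))
for q in np.arange(.1,1.41,.1):
    c,s=np.cos(-q),np.sin(-q);print(round(q,1),((np.array([[c,-s],[s,c]])@d-d)*100).round(2),round(-np.degrees(q),1))"
```

```text
t: 12.68
eef_pos: [0.4942, -0.0117, 0.0589]
ee_rot: [-3.139, -0.001, 2.508]
force: [2.4, -5.0, 1.3]
width: 0.0195
0.10537427262592891 -126.92808079731277
0.1 [-0.81  0.67] -5.7
0.2 [-1.55  1.43] -11.5
0.3 [-2.21  2.25] -17.2
0.4 [-2.78  3.13] -22.9
0.5 [-3.26  4.07] -28.6
0.6 [-3.65  5.05] -34.4
0.7 [-3.94  6.06] -40.1
0.8 [-4.12  7.1 ] -45.8
0.9 [-4.2   8.15] -51.6
1.0 [-4.18  9.2 ] -57.3
1.1 [-4.05 10.24] -63.0
1.2 [-3.81 11.27] -68.8
1.3 [-3.48 12.27] -74.5
1.4 [-3.05 13.23] -80.2
```

```bash
python3 -m inch '0 -0.4 0.3 0 0 0 -2.9; 0 -0.81 0.67 0 0 0 -5.7; 0 -1.55 1.43 0 0 0 -11.5; 0 -2.21 2.25 0 0 0 -17.2; 0 -2.78 3.13 0 0 0 -22.9; 0 -3.26 4.07 0 0 0 -28.6; 0 -3.65 5.05 0 0 0 -34.4; 0 -3.94 6.06 0 0 0 -40.1; 0 -4.12 7.1 0 0 0 -45.8; 0 -4.12 7.1 0 0 0 -45.8; 0 -4.12 7.1 0 0 0 -45.8'
cat > ang.py <<'E'
from h import *
s=telemetry.get_state();p=s['eef_pos'];h=np.array([.5575,.0725]);d=p[:2]-h
q=np.radians(-126.93)-np.arctan2(d[1],d[0]); q=(q+np.pi)%(2*np.pi)-np.pi
print("q",q,"r",np.linalg.norm(d),"yawq",2.508-s['ee_rot'][2],p)
import sys
for g in map(float,sys.argv[1:]):
    a=np.arctan2(d[1],d[0])-(g-q);print(g,((.1054*np.array([np.cos(a),np.sin(a)])-d)*100).round(2),"turn",round(-np.degrees(g-(2.508-s['ee_rot'][2])),1))
E
python3 ang.py .9 1 1.1 1.2
```

```text
t: 14.05
eef_pos: [0.4539, 0.0589, 0.0589]
ee_rot: [-3.14, -0.001, 1.71]
force: [9.0, -8.2, -5.2]
width: 0.0195
q 0.7957181729150413 r 0.1044722685125493 yawq 0.7984878614209057 [0.45391645 0.05890213 0.0588937 ]
0.9 [-0.18  1.08] turn -5.8
1.0 [-0.15  2.14] turn -11.5
1.1 [-0.02  3.18] turn -17.3
1.2 [0.21 4.21] turn -23.0
```

Tracking is good (q ≈ 0.80, width 19.5 mm). On to the third click.

```bash
python3 -m inch '0 -0.1 0.5 0 0 0 -2.9; 0 -0.1 1.08 0 0 0 -5.8; 0 -0.1 1.6 0 0 0 -8.6; 0 -0.1 2.14 0 0 0 -11.5; 0 -0.05 2.65 0 0 0 -14.4; 0 0 3.18 0 0 0 -17.3; 0 0.1 3.7 0 0 0 -20; 0 0.2 4.21 0 0 0 -23; 0 0.2 4.21 0 0 0 -23; 0 0.2 4.21 0 0 0 -23'
python3 ang.py 1.2
python3 - <<'E'
from h import *
a=grab_frame('scene');b=grab_frame('side')
for f,c in((a,'scene'),(b,'side')):
    for r in pinpoint(c,'crank_grip')[:1]: print(c,onz(f,r['location'],.074),r['p'])
f=grab_frame('wrist')
cv2.imwrite('pics/i.png',np.hstack([cv2.resize(b['pixels'][130:280,220:420],(400,300)),cv2.resize(f['pixels'],(400,300))])[:,:,::-1])
E
```

```text
t: 15.3
eef_pos: [0.4572, 0.0996, 0.0588]
ee_rot: [3.141, 0.001, 1.309]
force: [15.3, -14.9, -7.2]
width: 0.0195
q 1.1899544203011496 r 0.1038642534317351 yawq 1.1994084415116095 [0.45722633 0.0995735  0.05882009]
1.2 [-0.12  0.14] turn -0.0
scene [0.45414784 0.09536536 0.074     ] 0.97
side [0.45948958 0.10836687 0.074     ] 0.78
```

View pics/i.png

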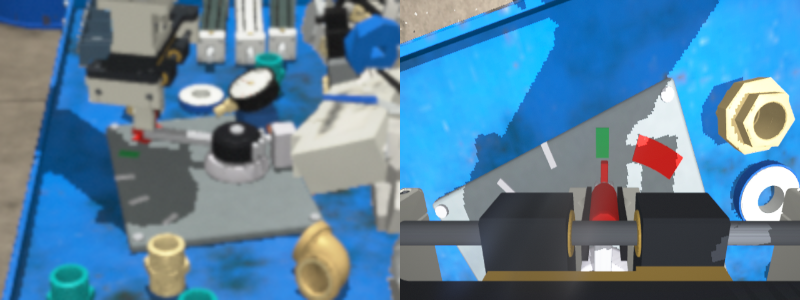

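The pointer is right on the green mark in the wrist view (602,140), short of the red marks, and the nipple stands clear. Now hold.

```bash
python3 -m inch '0 0 0.05 0 0 0 0; 0 0 0.05 0 0 0 0; 0 0 0.05 0 0 0 0; 0 0 0.05 0 0 0 0; 0 0 0.05 0 0 0 0; 0 0 0.05 0 0 0 0; 0 0 0.05 0 0 0 0; 0 0 0.05 0 0 0 0; 0 0 0.05 0 0 0 0; 0 0 0.05 0 0 0 0; 0 0 0.05 0 0 0 0; 0 0 0.05 0 0 0 0'
python3 -m inch '0 0 0 0 0 0 0; 0 0 0 0 0 0 0; 0 0 0 0 0 0 0; 0 0 0 0 0 0 0; 0 0 0 0 0 0 0; 0 0 0 0 0 0 0; 0 0 0 0 0 0 0; 0 0 0 0 0 0 0; 0 0 0 0 0 0 0; 0 0 0 0 0 0 0; 0 0 0 0 0 0 0; 0 0 0 0 0 0 0'
python3 ang.py
```

```text
t: 17.05
eef_pos: [0.457, 0.0984, 0.0588]
ee_rot: [3.141, 0.003, 1.309]
force: [5.9, -11.5, 0.4]
width: 0.0195
t: 18.55
eef_pos: [0.4568, 0.0973, 0.0588]
ee_rot: [3.141, 0.005, 1.309]
force: [4.2, -8.9, 1.7]
width: 0.0196
q 1.1677438457973004 r 0.1037000252747343 yawq 1.1990907567708287 [0.45680926 0.09730059 0.05875034]
```

Each new call sags about 1 mm toward rest, so I'll trim back to 1.2 and keep holding.

```bash
python3 -m inch '0 0 0.2 0 0 0 0; 0 0 0.4 0 0 0 0; 0 0 0.4 0 0 0 0; 0 0 0.4 0 0 0 0; 0 0 0.4 0 0 0 0; 0 0 0.4 0 0 0 0; 0 0 0.4 0 0 0 0; 0 0 0.4 0 0 0 0; 0 0 0.4 0 0 0 0; 0 0 0.4 0 0 0 0; 0 0 0.4 0 0 0 0; 0 0 0.4 0 0 0 0'
python3 ang.py
python3 - <<'E'
from h import *
f=grab_frame('wrist');g=grab_frame('side')
for r in pinpoint('side','nipple'): print(r['p'],onz(g,r['location'],0))
cv2.imwrite('pics/j.png',np.hstack([cv2.resize(g['pixels'][130:320,200:420],(400,345)),cv2.resize(f['pixels'],(400,345))])[:,:,::-1])
E
```

```text
t: 20.05
eef_pos: [0.4573, 0.0997, 0.0588]
ee_rot: [3.141, 0.007, 1.309]
force: [9.6, -13.6, -3.0]
width: 0.0194
q 1.1909337207284008 r 0.10378664743911357 yawq 1.1991756895131618 [0.45732779 0.09965138 0.0587849 ]
0.76 [ 0.50571595 -0.22526077  0.        ]
0.66 [0.55694115 0.07576367 0.        ]
0.65 [ 0.38808595 -0.17464482  0.        ]
0.64 [ 0.47214355 -0.13673241  0.        ]
0.63 [0.60967628 0.3057029  0.        ]
```

View pics/j.png

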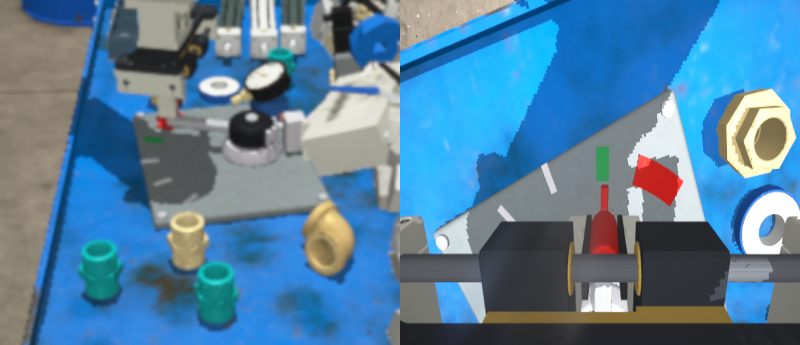

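The pointer is on the green mark (602,165 in the right half), and the nipple stands upright on the cart top (left half, 188,240). I'll hand it in.

```bash
python3 -c "
from h import *
arm.job_done()"; python3 ang.py
```

```text
the job is handed in; nothing more can be done
the job is handed in; nothing more can be done
```

I moved the brass nipple off the plate and stood it upright on the cart top at about (0.473, -0.136). I then turned the dial by its red grip to the third click and handed the job in while still holding it. The hand-in gives no verdict.

- **Dial:** I worked out the angle from the tool position, as it can't be read directly. It was about 1.19 rad at the end, and the wrist picture shows the pointer on the green mark, short of the red marks. During the hold it sagged to about 1.17 rad because each new move starts from the measured pose. I trimmed it back. It was held for more than 4 s in all, with about 17 N on the tool at the last reading.
- **Nipple:** The last side picture shows it upright and clear of the plate and the crank. I pressed it onto the cart top with about 19 N just before letting go.
- **Other fittings:** The elbow, tape, union and turquoise look-alikes appear unmoved in the last pictures. I checked this by eye and did not measure it.
- **Disagreements:** The networks' side-camera readings were up to about 15 mm off the other cameras for the grip and hub. I used the wrist-camera positions, which matched the given 105 mm crank radius. The networks also missed the nipple in the first wrist picture, so I located it there by hand.

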